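# Prop up the twin throttle body on its tilt stand

## Task

Two tilt stands lie folded flat on the engine-building bench. Prop up the one that carries the twin throttle body: swing its upright lever over and down, away from its deck, until the spring-loaded prop leg goes past over-centre and locks, and leave the deck standing tilted on the leg. Leave the other stand, with the two intake trumpets on it, folded.

Things in the scene. Friction and masses are not known exactly. Their poses are not given: they have to be found in the camera images.
- twin_stand: Base of the stand with the twin throttle body (brown casting, two 62 mm barrels in line, top 96 mm above the bench): fixed steel plate 310 x 150 x 6 mm. Origin on the bench below the leg pivot (deck flat); x from the deck's hinge to the side the lever swings over to, z up. Aluminium deck 180 x 110 mm, hinged on a y-axis at x = -180, z = 26 mm.
- twin_pivot (a point): leg pivot, a y-axis at the deck's free end, 180 mm from the deck hinge: z 26 mm flat, about 90 mm when propped. The leg is a rigid bell crank, side bars 132 mm apart: a 16 mm foot roller 80 mm from the pivot, pointing to +x when folded. Turning down it meets the base plate after 9 degrees and rolls under, lifting the deck; it stops 18 degrees past straight down.
- twin_handle (a point): centre of the leg's handle: a free-spinning black sleeve, 20 mm thick, 100 mm long, along y, 120 mm from the pivot, 110 degrees above the foot. Folded: upright, leaning 20 degrees back over the deck, 139 mm high. Locked: level to +x, about 94 mm high. About 10 N swings it; a light spring and the load push it back until past dead centre, then the load drives it to its stop.
- twin_leg (a joint): angle of that prop leg relative to its deck, rad: 0 folded (start), dead centre at 1.96, stop (locked) at 2.25
- twin_deck (a joint): tilt of that stand's deck, rad: 0 flat (start), about 0.36 standing on the locked leg
- spare_leg (a joint): the same leg angle of the other, otherwise identical stand, which carries two polished intake trumpets (80 mm across the mouth): 0 folded

How it is judged:
At the end, for the whole second after the job is handed in: The prop leg of the throttle-body stand is at rest past dead centre, at or within about 10 degrees of its stop (over 2.08 rad), its deck stands on it tilted 0.32 to 0.42 rad, and the other stand's leg is still folded (below 0.3 rad) (value of joint twin_leg above 2.08 rad and value of joint twin_deck between 0.32 and 0.42 rad and velocity of joint twin_leg between -0.1 and 0.1 rad/s and value of joint spare_leg below 0.3 rad); the robot touches nothing.
It fails at once if the other stand's leg is swung out (value of joint spare_leg above 0.6 rad).
It also fails if it takes over 37 s, if anything falls off the work surface, if the arm or the gripper's body presses on something with over 40 N, if the wrist force passes 120 N, or if a joint passes its speed limit or range.

## Robot

A 7-joint arm with a two-finger parallel gripper is mounted at the origin on the work surface. World frame = base frame: x ahead of the robot, y to its left, z up, the work surface at z = 0. Lengths are in m, angles in rad, forces in N, time in s.
With the tool pointing down it reaches from about 0.35 to 0.9 m from the base axis. Payload 19.9 kg.
Tool frame: the origin (TCP) lies at the very end of the fingers, on their centre line; the grasp point (between the pads) lies behind it (manip.tcp_to_grasp is the z of the grasp point in the tool frame, in m); z points along the fingers, y is the direction in which the jaws open and shut (so a half turn about z gives the same grasp; the last joint's range is limited). The gripper opens to 94 mm and grips with 3 to 60 N. Pads are 16 mm wide; open, the fingers measure 119 mm over their backs; the gripper's body (75 mm by 177 mm) begins 78 mm behind the grasp point.
Start: joints at [-1.381, 0.417, -0.01, 1.614, 0.005, 1.111, -0.053], TCP at [0.144, 0.608, 0.205] pointing down, gripper open.
Joint ranges: [-2.81, 2.81], [-0.39, 2.02], [-1.27, 1.25], [0.06, 2.57], [-1.19, 4.33], [0.19, 2], [-2.82, 2.82]. Speed limits (rad/s): [1.89, 1.89, 2.39, 2.39, 3.01, 3.01, 3.01].

## Interface

Orientations are given as a rotation vector (axis times angle).
In Python, from station import manip gives the robot as it stands.
- The arm moves only by the tool jog_arm, never from a script. Its argument "deltas" is a list of rows, each a list of 7 numbers: the turn, a rotation vector about the tool's x, y, z in rad, then the shift along the tool's x, y, z in cm, then the finger opening in cm, from 0 to 9.4. A call has 1 to 5 rows; each row is the pose to reach, as a shift and turn from the pose commanded when the call began, along the tool's axes at that moment; what a row does not reach only later rows make up. A row lasts 1/8 s, in which the tool goes at most 62.5 mm and 10.7 degrees, less where a joint would pass 70% of its speed; a pose out of reach is approached as far as the arm can. A call with a gripper value outside its range is refused whole. The fingers move at their own pace and stop on an object; "force" is the grip in N (left out, the last holds). Time passes only in rows, so rows that repeat a pose let the fingers close. It gives the time, the measured TCP pose, the force and the opening at its end, in the units of the state.
- manip.get_obs(): the state, without advancing time (a new reading comes with each control period).
- manip.capture(name): name is "scene" or "top"; returns a dict with "color" (480x640x3 uint8, blue, green, red), "K" (3x3 intrinsics, pixels), "view" (4x4, takes a point from world to camera coordinates). Camera axes: x right, y up, looking along -z (the intrinsics and any distortion apply to the point x, -y, -z); pixel columns grow to the right and rows downward; lengths in m; the calibration is good to about 2 mm. A picture is of the moment at which its call begins. There is no depth.
- manip.finish_job(): hands the job in, once; it reports no verdict.
The state is a dict: "time_s": time; "qpos": joint angles; "dq": joint speeds; "joint_efforts": joint torques, N m; "ee_pos": TCP position; "tcp_rot": TCP orientation; "contact_force": force on the tool from outside, world axes, zero at the start; "wrist_torque": the same for the moment, N m; "finger_gap": finger opening in m.
Only numpy, scipy, OpenCV 4.12 (cv2) and the standard library are available. Lean on these libraries where they do the work, as an engineer would, in place of code of your own. Each camera call takes 0.05 s, during which the arm holds its last target.

## Working session

There is one attempt and no reset: what is moved stays moved. The work goes in short steps, Python scripts to look and compute and a tool call to move; the robot and the scene stay as the last step left them, time stands still between calls to the robot, and variables do not carry over. Pictures are saved under pics/ and viewed, and the job is handed in when it is done.

Besides the shell and the picture viewer there is one more tool, called after "Emit:" by a JSON object that holds its "api" and its "payload", one argument or row to a line. jog_arm: Moves the arm, as the interface text tells. Its arguments: {"type":"object","properties":{"deltas":{"type":"array","items":{"type":"array","items":{"type":"number"}}},"force":{"type":"number"}},"required":["deltas"]}

```bash
ls; mkdir -p pics; python3 - <<'E'
from station import manip
import cv2, json
import numpy as np, pickle
d={}
for n in("scene","top"):
    c=manip.capture(n); d[n]=c
    cv2.imwrite(f"pics/{n}0.png",c["color"]); print(n,c.keys(),c["K"],c["view"])
pickle.dump(d,open("cap0.pkl","wb"))
print(manip.get_obs()); print(manip.tcp_to_grasp)
E
```

```text
pics
scene dict_keys(['color', 'K', 'view']) [[485.16094047   0.         317.90359255]
 [  0.         485.16094047 236.08471726]
 [  0.           0.           1.        ]] [[-0.12003507  0.99275642  0.00512515  0.08254485]
 [-0.83611068 -0.10387562  0.53863605  0.31315535]
 [ 0.53526678  0.06037002  0.84252296 -0.96662069]
 [ 0.          0.          0.          1.        ]]
top dict_keys(['color', 'K', 'view']) [[494.03817122   0.         320.05374026]
 [  0.         494.03817122 232.76032207]
 [  0.           0.           1.        ]] [[-2.12295486e-02 -9.99774626e-01  5.00413065e-05 -2.49368020e-02]
 [ 9.84109689e-01 -2.08880883e-02  1.76328694e-01 -4.38699736e-01]
 [-1.76287909e-01  3.79262471e-03  9.84331341e-01 -7.51460816e-01]
 [ 0.00000000e+00  0.00000000e+00  0.00000000e+00  1.00000000e+00]]
{'time_s': 0.1, 'qpos': array([-1.38048087,  0.41792608, -0.01027578,  1.61405877,  0.00470089,
        1.11074431, -0.053056  ]), 'dq': array([ 1.46303642e-04, -4.03738098e-04,  1.71056256e-06, -9.82511837e-04,
        1.10450380e-03,  9.97166194e-04,  1.08056340e-04]), 'joint_efforts': array([ 1.66312544e-03, -8.52575111e+01,  6.40121810e-01, -4.26699972e+01,
       -4.88836295e-02,  1.63550995e-02,  3.77755768e-06]), 'ee_pos': array([0.14354184, 0.6079561 , 0.20490383]), 'tcp_rot': array([-3.63429937e-01, -3.12046904e+00,  1.74807742e-03]), 'contact_force': array([-0.12676184, -0.1441704 ,  0.48168431]), 'wrist_torque': array([ 0.02804074,  0.00375524, -0.02129294]), 'finger_gap': 0.09389996841017602}
-0.0188
```

View pics/scene0.png

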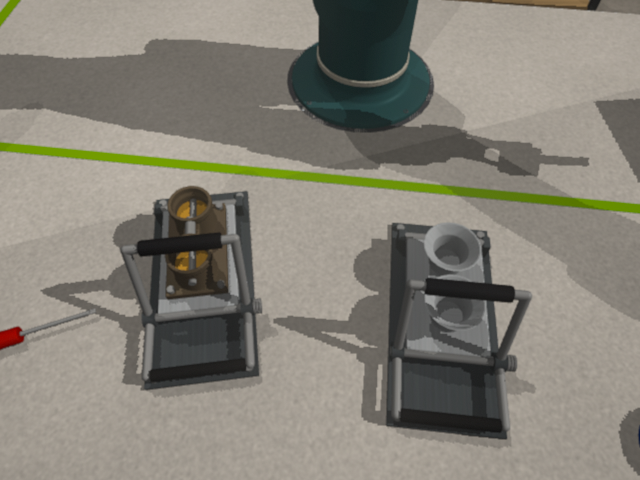

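View pics/top0.png

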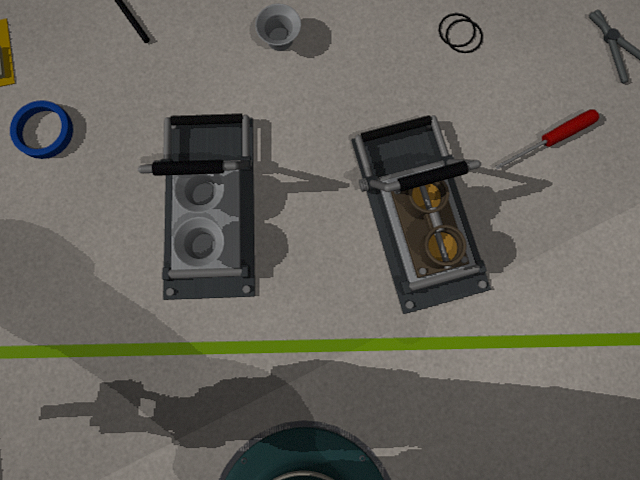

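The throttle-body stand is at the left of the scene view (handle ~(180,244), foot ~(197,369)) and at the right of the top view (handle ~(430,177), foot ~(397,132)). The trumpet stand is the other one. Next I'll segment the sleeves and triangulate.

```bash
cat > h.py <<'E'
import numpy as np, cv2
def P(c): 
    F=np.diag([1.,-1,-1]); return c["K"]@F@c["view"][:3]
def tri(c1,p1,c2,p2):
    X=cv2.triangulatePoints(P(c1),P(c2),np.array(p1,float).reshape(2,1),np.array(p2,float).reshape(2,1)).ravel();return X[:3]/X[3]
def proj(c,X):
    q=P(c)@np.append(X,1);return q[:2]/q[2]
def plane(c,p,z):
    R=c["view"][:3,:3];t=c["view"][:3,3];o=-R.T@t
    d=np.linalg.inv(c["K"])@[p[0],p[1],1];d=R.T@(d*[1,-1,-1]);return o+d*(z-o[2])/d[2]
def dark(c,box,th=32):
    x0,y0,x1,y1=box;m=(c["color"].max(2)<th).astype(np.uint8);k=np.zeros_like(m);k[y0:y1,x0:x1]=m[y0:y1,x0:x1]
    n,l,s,ce=cv2.connectedComponentsWithStats(k);out=[]
    for i in range(1,n):
        if s[i,4]>150:
            pts=np.argwhere(l==i)[:,::-1].astype(np.float32);r=cv2.minAreaRect(pts);out.append((s[i,4],r))
    return sorted(out,key=lambda a:-a[0])
E
python3 - <<'E'
import pickle
from h import *
d=pickle.load(open("cap0.pkl","rb"));S,T=d["scene"],d["top"]
for c,n,bs in((S,"s",[(110,225,250,260),(140,350,265,395)]),(T,"t",[(375,155,480,195),(345,110,440,145)])):
    for b in bs: 
        for th in(25,32,40): print(n,b,th,[(a,np.round(r[0],1),np.round(r[1],1),round(r[2],1)) for a,r in dark(c,b,th)][:3])
E
```

```text
s (110, 225, 250, 260) 25 [(np.int32(306), array([173. , 249.8]), array([ 6.3, 70. ]), 86.1)]
s (110, 225, 250, 260) 32 [(np.int32(1102), array([178.7, 244.9]), array([16.4, 82.4]), 84.3)]
s (110, 225, 250, 260) 40 [(np.int32(1336), array([179. , 247.2]), array([22.6, 84.1]), 85.0)]
s (140, 350, 265, 395) 25 []
s (140, 350, 265, 395) 32 [(np.int32(509), array([192.5, 370.7]), array([12.2, 84.6]), 83.2)]
s (140, 350, 265, 395) 40 [(np.int32(1213), array([197.1, 370. ]), array([13.4, 96.2]), 83.0)]
t (375, 155, 480, 195) 25 [(np.int32(921), array([433.4, 177.5]), array([17.7, 71. ]), 74.1)]
t (375, 155, 480, 195) 32 [(np.int32(1034), array([434.6, 183.5]), array([31.2, 71.7]), 76.8), (np.int32(163), array([378.1, 165.6]), array([21.5, 11.7]), 71.6)]
t (375, 155, 480, 195) 40 [(np.int32(1237), array([433. , 174.5]), array([39., 70.]), 90.0), (np.int32(205), array([381., 167.]), array([24., 12.]), 90.0)]
t (345, 110, 440, 145) 25 [(np.int32(663), array([396.2, 129.6]), array([14.5, 71.2]), 78.7)]
t (345, 110, 440, 145) 32 [(np.int32(942), array([397.2, 131.6]), array([15.6, 71.8]), 75.5)]
t (345, 110, 440, 145) 40 [(np.int32(1080), array([397.5, 130.4]), array([24.5, 73.6]), 85.9)]
```

```bash
python3 - <<'E'
import pickle
from h import *
d=pickle.load(open("cap0.pkl","rb"));S,T=d["scene"],d["top"]
H=tri(S,(179,244),T,(433.2,177.3));F=tri(S,(197,369.5),T,(396.5,131))
for n,X in(("H",H),("F",F)):print(n,X.round(4),proj(S,X).round(1),proj(T,X).round(1))
a=tri(S,(138.5,247),T,(468,167.5));b=tri(S,(220.5,241),T,(398.5,187))
print(a,b,np.linalg.norm(a-b),np.degrees(np.arctan2(*(a-b)[[1,0]])))
e=F-H;print("HF horiz",np.hypot(*e[:2]),"exp",.080+.041,np.degrees(np.arctan2(e[1],e[0])))
im=cv2.resize(T["color"][95:325,340:500],None,fx=2.6,fy=2.6,interpolation=cv2.INTER_CUBIC);cv2.imwrite("pics/tz.png",im)
E
```

```text
H [ 0.4978 -0.1968  0.1354] [178.5 243.9] [432.8 177.4]
F [ 0.6151 -0.1679  0.0185] [196.7 369.5] [396.3 131.1]
[ 0.50983001 -0.2449675   0.13863785] [ 0.48546697 -0.14744021  0.13241802] 0.10071651158104954 -75.97413967595254
HF horiz 0.12079937202473005 exp 0.121 13.802473150679987
```

View pics/tz.png

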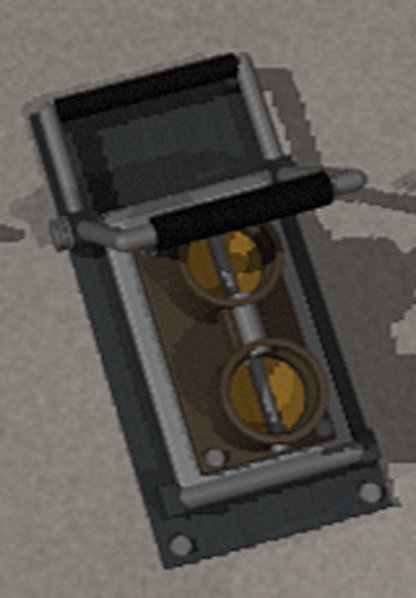

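```bash
cat > g.py <<'E'
from station import manip
import numpy as np
from scipy.spatial.transform import Rotation as R
u=np.array([np.cos(np.radians(13.9)),np.sin(np.radians(13.9)),0]);x=np.array([-u[1],u[0],0])
Rg=R.from_matrix(np.c_[x,u,[0,0,-1]])
def go(p,Rt=Rg):
    o=manip.get_obs();Rc=R.from_rotvec(o["tcp_rot"])
    print(o["time_s"],np.round((Rc.inv()*Rt).as_rotvec(),3),np.round(Rc.inv().apply(np.array(p)-o["ee_pos"])*100,2))
E
python3 -c "
from g import *
go([.45,.25,.28]);go([.498,-.197,.24])"
```

```text
0.1 [-1.000e-03  1.000e-03  1.096e+00] [-38.05 -27.8   -7.48]
0.1 [-1.000e-03  1.000e-03  1.096e+00] [-53.   -70.2   -3.43]
```

Emit:
{"api": "jog_arm", "payload": {
  "deltas": [
    [0,0,0.15,-4,-3,-4,6],
    [0,0,0.3,-9,-6.5,-7.5,6],
    [0,0,0.45,-14,-10,-7.5,6],
    [0,0,0.6,-19,-14,-7.5,6],
    [0,0,0.75,-24,-17.5,-7.5,6]
  ]
}}

```text
time_s: 0.72
ee_pos: [0.3333, 0.3861, 0.2805]
tcp_rot: [-1.488, -2.767, -0.0]
contact_force: [1.5, 1.4, 0.1]
finger_gap: 0.0598
```

Emit:
{"api": "jog_arm", "payload": {
  "deltas": [
    [0,0,0,0,0,0,6]
  ]
}}

```text
time_s: 0.85
ee_pos: [0.3354, 0.3845, 0.2807]
tcp_rot: [1.493, 2.763, 0.0]
contact_force: [-0.6, 0.4, 0.2]
finger_gap: 0.0601
```

```bash
python3 -c "
from g import *
go([.498,-.197,.26]);print(manip.get_obs()['ee_pos'],manip.get_obs()['qpos'])"
```

```text
0.85 [0.001 0.001 0.338] [-57.55 -18.27   2.1 ]
[0.33537093 0.38446367 0.28070504] [-1.13376674  0.14240373  0.24467705  1.80759216 -0.03622729  1.19579626
 -0.29803825]
```

Emit:
{"api": "jog_arm", "payload": {
  "deltas": [
    [0,0,0.1,-5.5,-1.5,0,6],
    [0,0,0.2,-11.5,-3.5,0,6],
    [0,0,0.3,-17.5,-5.5,0,6],
    [0,0,0.338,-23.5,-7.5,0,6],
    [0,0,0.338,-29,-9,0,6]
  ]
}}

```text
time_s: 1.48
ee_pos: [0.4187, 0.0955, 0.2806]
tcp_rot: [-1.925, -2.483, -0.001]
contact_force: [1.3, 1.1, 0.0]
finger_gap: 0.0603
```

```bash
python3 -c "
from g import *
go([.498,-.197,.26])"
```

```text
1.475 [ 0.    -0.     0.009] [-30.3    0.39   2.04]
```

Emit:
{"api": "jog_arm", "payload": {
  "deltas": [
    [0,0,0,-6,0,0,6],
    [0,0,0,-12,0,0.5,6],
    [0,0,0,-18,0,1,6],
    [0,0,0,-24,0,2,6],
    [0,0,0,-29.5,0,2,6]
  ]
}}

```text
time_s: 2.1
ee_pos: [0.4924, -0.1899, 0.2598]
tcp_rot: [-1.923, -2.484, 0.001]
contact_force: [0.8, 1.4, -0.4]
finger_gap: 0.0601
```

Emit:
{"api": "jog_arm", "payload": {
  "deltas": [
    [0,0,0,0,0,0,6],
    [0,0,0,0,0,0,6]
  ]
}}

```text
time_s: 2.35
ee_pos: [0.4921, -0.188, 0.2601]
tcp_rot: [-1.924, -2.482, 0.001]
contact_force: [-0.3, 0.4, 0.3]
finger_gap: 0.0601
```

```bash
python3 -c "
from g import *
go([.498,-.197,.120]);print(manip.get_obs()['contact_force'])"
```

```text
2.35 [-0.001 -0.     0.01 ] [-1.03  0.36 14.01]
[-0.34261473  0.43019536  0.29489085]
```

Emit:
{"api": "jog_arm", "payload": {
  "deltas": [
    [0,0,0.01,-1,0.4,4,6],
    [0,0,0.01,-1,0.4,8,6],
    [0,0,0.01,-1,0.4,11,6],
    [0,0,0.01,-1,0.4,14,6],
    [0,0,0.01,-1,0.4,14,6]
  ]
}}

```text
time_s: 2.98
ee_pos: [0.4977, -0.1956, 0.1194]
tcp_rot: [-1.934, -2.472, 0.001]
contact_force: [0.8, -0.6, -0.5]
finger_gap: 0.0602
```

```bash
python3 - <<'E'
from g import *
import cv2
go([.498,-.197,.120])
a=manip.capture("scene")["color"][150:400,80:330];b=manip.capture("top")["color"][90:340,300:550]
cv2.imwrite("pics/a1.png",cv2.resize(np.hstack([a,b]),(800,400)))
E
```

```text
2.975 [-0.002 -0.002  0.001] [-0.14 -0.   -0.06]
```

View pics/a1.png

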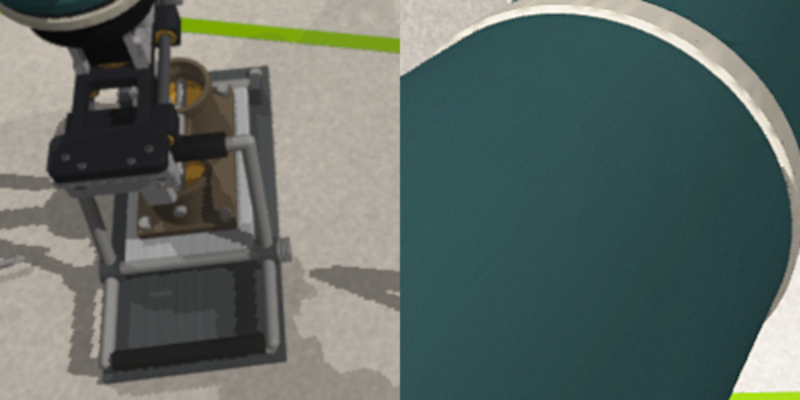

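The fingers straddle the sleeve in the scene view (the sleeve shows at about (200,147) in the crop). The arm covers the stand in the top view. I'll close the gripper next.

Emit:
{"api": "jog_arm", "payload": {
  "deltas": [
    [0,0,0,0,0,0,1],
    [0,0,0,0,0,0,1],
    [0,0,0,0,0,0,1],
    [0,0,0,0,0,0,1]
  ],
  "force": 30
}}

```text
time_s: 3.58
ee_pos: [0.4984, -0.1976, 0.1206]
tcp_rot: [1.938, 2.472, 0.0]
contact_force: [-0.5, 0.1, 0.0]
finger_gap: 0.0231
```

```bash
python3 - <<'E'
from g import *
from scipy.optimize import brentq
o=manip.get_obs();print(o['contact_force'],o['ee_pos'],o['finger_gap'])
def h(q):
    f=lambda t:12+180*np.sin(t)-80*np.sin(q-t)
    t=max(0,brentq(f,-.3,.6)) if 12<80*np.sin(q) or q>.3 else 0
    a=np.radians(110)-q+t
    return t,-180+180*np.cos(t)+120*np.cos(a),26+180*np.sin(t)+120*np.sin(a)
t0,x0,z0=h(0)
for q in list(np.arange(0,2.3,.15))+[2.25,2.27]:
    t,X,Z=h(q);print("%.2f t%.3f dy %.2f dz(tool) %.2f  cm z %.0f"%(q,t,(X-x0)/10,-(Z-z0)/10,Z))
E
```

```text
[-0.53508155  0.14240604  0.01081177] [ 0.49837748 -0.19764904  0.12064062] 0.023076570592218147
0.00 t0.000 dy 0.00 dz(tool) -0.00  cm z 139
0.15 t0.000 dy 1.73 dz(tool) -0.49  cm z 144
0.30 t0.045 dy 2.95 dz(tool) -1.49  cm z 154
0.45 t0.090 dy 4.16 dz(tool) -2.34  cm z 162
0.60 t0.134 dy 5.35 dz(tool) -3.04  cm z 169
0.75 t0.176 dy 6.51 dz(tool) -3.57  cm z 174
0.90 t0.216 dy 7.63 dz(tool) -3.91  cm z 178
1.05 t0.254 dy 8.72 dz(tool) -4.06  cm z 179
1.20 t0.289 dy 9.76 dz(tool) -4.00  cm z 179
1.35 t0.320 dy 10.75 dz(tool) -3.71  cm z 176
1.50 t0.347 dy 11.68 dz(tool) -3.16  cm z 170
1.65 t0.368 dy 12.54 dz(tool) -2.34  cm z 162
1.80 t0.382 dy 13.33 dz(tool) -1.20  cm z 151
1.95 t0.387 dy 14.01 dz(tool) 0.28  cm z 136
2.10 t0.382 dy 14.56 dz(tool) 2.15  cm z 117
2.25 t0.364 dy 14.92 dz(tool) 4.47  cm z 94
2.25 t0.364 dy 14.92 dz(tool) 4.47  cm z 94
2.27 t0.360 dy 14.95 dz(tool) 4.81  cm z 91
```

Emit:
{"api": "jog_arm", "payload": {
  "deltas": [
    [0,0,0,0,0,0,1],
    [0,0,0,0.0,0.4,-0.1,1],
    [0,0,0,0,0.9,-0.2,1],
    [0,0,0,0,1.3,-0.35,1],
    [0,0,0,0,1.7,-0.5,1]
  ]
}}

```text
time_s: 4.2
ee_pos: [0.515, -0.1935, 0.1256]
tcp_rot: [-1.938, -2.472, 0.0]
contact_force: [0.4, 0.2, -2.9]
finger_gap: 0.0189
```

Emit:
{"api": "jog_arm", "payload": {
  "deltas": [
    [0,0,0,0,0.6,-0.5,1],
    [0,0,0,0,1.2,-1.0,1],
    [0,0,0,0,1.8,-1.45,1],
    [0,0,0,0,2.4,-1.85,1],
    [0,0,0,0,2.4,-1.85,1]
  ]
}}

```text
time_s: 4.82
ee_pos: [0.5385, -0.1876, 0.1441]
tcp_rot: [1.938, 2.473, 0.0]
contact_force: [-0.7, 0.6, -7.5]
finger_gap: 0.019
```

Emit:
{"api": "jog_arm", "payload": {
  "deltas": [
    [0,0,0,0,0.6,-0.35,1],
    [0,0,0,0,1.2,-0.7,1],
    [0,0,0,0,1.8,-1.0,1],
    [0,0,0,0,2.35,-1.2,1],
    [0,0,0,0,2.9,-1.4,1]
  ]
}}

```text
time_s: 5.45
ee_pos: [0.5664, -0.1806, 0.1581]
tcp_rot: [-1.938, -2.472, 0.0]
contact_force: [-4.4, 3.8, -4.5]
finger_gap: 0.0193
```

```bash
python3 - <<'E'
from g import *
import cv2
print(manip.get_obs()['contact_force'])
a=manip.capture("scene")["color"][150:400,80:380]
cv2.imwrite("pics/a2.png",cv2.resize(a,(720,600)))
E
```

```text
[-4.42926768  3.78246531 -4.47625572]
```

View pics/a2.png

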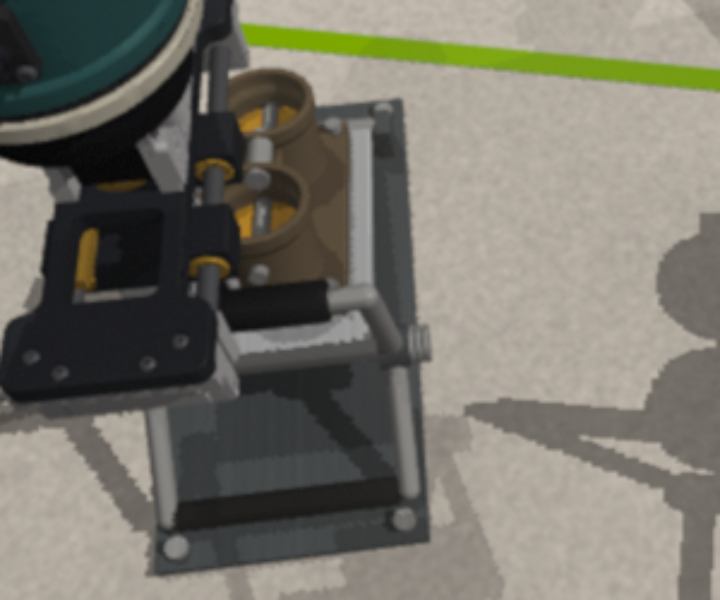

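The view shows the sleeve still in the grip and the leg turned, with the foot roller at about (290,505). I'll carry on along the arc.

Emit:
{"api": "jog_arm", "payload": {
  "deltas": [
    [0,0,0,0,0.6,-0.2,1],
    [0,0,0,0,1.15,-0.3,1],
    [0,0,0,0,1.7,-0.3,1],
    [0,0,0,0,2.25,-0.3,1],
    [0,0,0,0,2.7,-0.25,1]
  ]
}}

```text
time_s: 6.12
ee_pos: [0.593, -0.174, 0.1611]
tcp_rot: [-1.938, -2.473, -0.001]
contact_force: [-6.4, 6.7, 4.1]
finger_gap: 0.0194
```

Emit:
{"api": "jog_arm", "payload": {
  "deltas": [
    [0,0,0,0,0.5,0.1,1],
    [0,0,0,0,1.0,0.3,1],
    [0,0,0,0,1.5,0.55,1],
    [0,0,0,0,1.95,0.85,1],
    [0,0,0,0,2.3,1.15,1]
  ]
}}

```text
time_s: 6.75
ee_pos: [0.6162, -0.1681, 0.1499]
tcp_rot: [1.936, 2.473, 0.003]
contact_force: [-1.0, 7.2, 5.4]
finger_gap: 0.0191
```

Emit:
{"api": "jog_arm", "payload": {
  "deltas": [
    [0,0,0,0,0.5,0.5,1],
    [0,0,0,0,0.9,1.0,1],
    [0,0,0,0,1.3,1.6,1],
    [0,0,0,0,1.65,2.3,1],
    [0,0,0,0,1.95,3.0,1]
  ]
}}

```text
time_s: 7.38
ee_pos: [0.6352, -0.1633, 0.1195]
tcp_rot: [1.936, 2.473, 0.003]
contact_force: [-0.9, 8.7, 1.2]
finger_gap: 0.0188
```

Emit:
{"api": "jog_arm", "payload": {
  "deltas": [
    [0,0,0,0,0.2,0.5,1],
    [0,0,0,0,0.4,1.1,1],
    [0,0,0,0,0.57,1.8,1],
    [0,0,0,0,0.72,2.5,1],
    [0,0,0,0,0.85,3.2,1]
  ]
}}

```text
time_s: 8.0
ee_pos: [0.6432, -0.1613, 0.0873]
tcp_rot: [1.937, 2.473, 0.003]
contact_force: [-1.0, 6.9, -1.0]
finger_gap: 0.0193
```

Emit:
{"api": "jog_arm", "payload": {
  "deltas": [
    [0,0,0,0,0.05,0.4,1],
    [0,0,0,0,0.1,0.8,1],
    [0,0,0,0,0.1,1.1,1],
    [0,0,0,0,0.1,1.3,1]
  ]
}}

```text
time_s: 8.5
ee_pos: [0.6446, -0.1609, 0.0746]
tcp_rot: [1.936, 2.473, 0.003]
contact_force: [1.7, 8.0, 3.6]
finger_gap: 0.0194
```

Emit:
{"api": "jog_arm", "payload": {
  "deltas": [
    [0,0,0,0,0.0,0.2,1],
    [0,0,0,0,0,0.2,1]
  ]
}}

```text
time_s: 8.75
ee_pos: [0.6447, -0.1609, 0.0729]
tcp_rot: [1.936, 2.472, 0.004]
contact_force: [0.5, 9.8, 4.8]
finger_gap: 0.0191
```

Emit:
{"api": "jog_arm", "payload": {
  "deltas": [
    [0,0,0,0,0,0,5],
    [0,0,0,0,0,0,5],
    [0,0,0,0,0,0,5],
    [0,0,0,0,0,0,5]
  ]
}}

```text
time_s: 9.25
ee_pos: [0.6431, -0.1623, 0.072]
tcp_rot: [1.938, 2.472, -0.0]
contact_force: [0.1, 0.2, 0.2]
finger_gap: 0.0496
```

```bash
python3 - <<'E'
from g import *
import cv2
a=manip.capture("scene")["color"][150:400,80:380]
cv2.imwrite("pics/a3.png",cv2.resize(a,(720,600)))
E
```

```text
(no output)
```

View pics/a3.png

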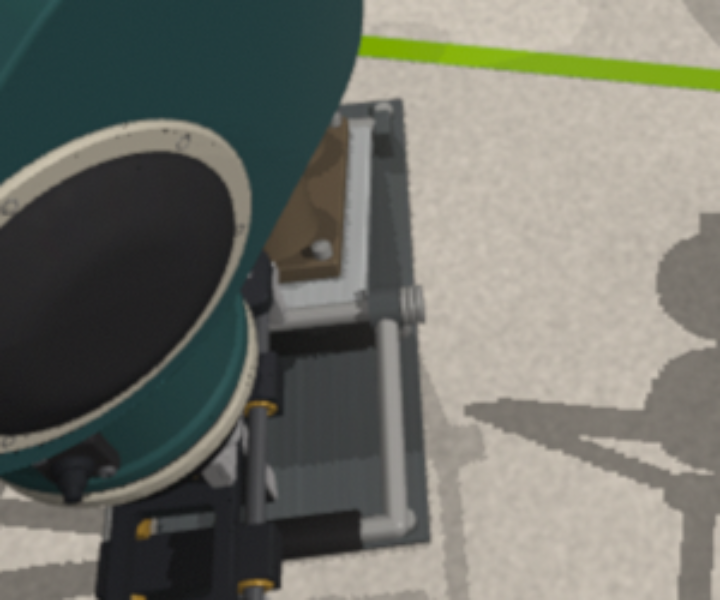

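The handle bar is level (~(330,530) in the crop) and the contact force is about zero. I'll withdraw straight up, then move aside to look.

Emit:
{"api": "jog_arm", "payload": {
  "deltas": [
    [0,0,0,0,0,-2,5],
    [0,0,0,0,0,-5,5],
    [0,0,0,0,0,-9,5],
    [0,0,0,0,0,-14,5],
    [0,0,0,0,0,-18,5]
  ]
}}

```text
time_s: 9.93
ee_pos: [0.643, -0.1625, 0.2556]
tcp_rot: [1.938, 2.47, 0.001]
contact_force: [-0.1, 0.6, -0.0]
finger_gap: 0.0498
```

Emit:
{"api": "jog_arm", "payload": {
  "deltas": [
    [0,0,0,5,0,-3,5],
    [0,0,0,11,0,-4,5],
    [0,0,0,17,-1,-4,5],
    [0,0,0,22,-3,-4,5],
    [0,0,0,22,-3,-4,5]
  ]
}}

```text
time_s: 10.55
ee_pos: [0.56, 0.0482, 0.2933]
tcp_rot: [-1.931, -2.477, -0.004]
contact_force: [1.1, -0.8, 0.5]
finger_gap: 0.0506
```

```bash
python3 - <<'E'
from g import *
import cv2,pickle
d={n:manip.capture(n) for n in("scene","top")};pickle.dump(d,open("cap1.pkl","wb"))
cv2.imwrite("pics/s4.png",d["scene"]["color"]);cv2.imwrite("pics/t4.png",d["top"]["color"])
E
```

```text
(no output)
```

View pics/s4.png

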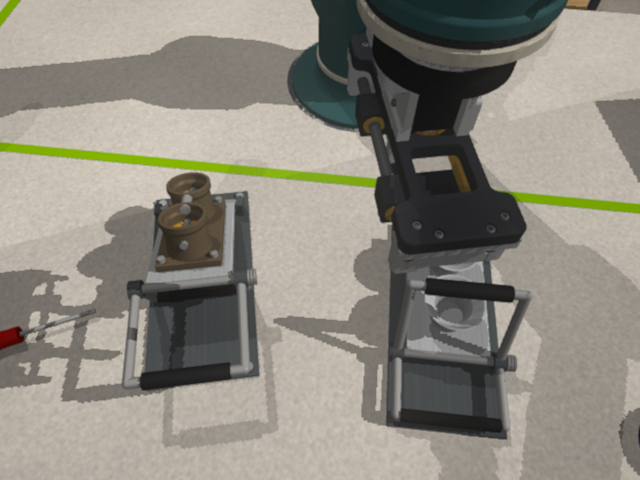

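View pics/t4.png

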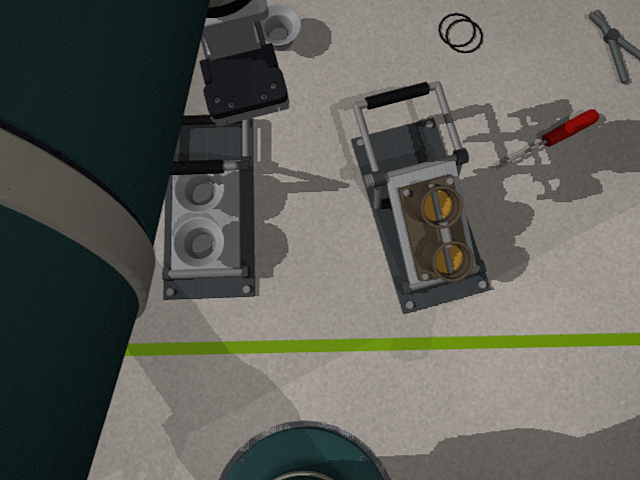

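The deck stands tilted, with the locked handle at about (186,377) in the scene view and (398,96) in the top view. The trumpet stand is unchanged. I'll triangulate the handle height as a check.

```bash
python3 - <<'E'
import pickle
from h import *
from station import manip
d=pickle.load(open("cap1.pkl","rb"));S,T=d["scene"],d["top"]
s=dark(S,(138,362,235,392),40)[0][1];t=dark(T,(360,80,432,112),40)[0][1];print(s,t)
X=tri(S,s[0],T,t[0]);print(X,proj(S,X),proj(T,X))
u=np.array([.9707,.2402]);print("x from origin",(X[:2]-[.5376,-.187])@u, "expected .1085, z .094")
o=manip.get_obs();print(o["time_s"],abs(o["dq"]).max(),o["contact_force"])
E
```

```text
((184.99746704101562, 374.9811096191406), (17.839092254638672, 90.1484146118164), 82.33319854736328) ((397.16015625, 95.19735717773438), (11.990041732788086, 64.32552337646484), 75.3791275024414)
[ 0.64398887 -0.15867253  0.09439904] [184.4785241  374.92948869] [396.80179786  95.28134364]
x from origin 0.11007593031102857 expected .1085, z .094
10.65 0.036900921909771935 [ 0.63541873 -1.16718675  0.76113399]
```

The handle is 110 mm out and 94 mm high, against an expected 108.5 and 94 mm, so the leg is at its stop. I'll let the arm settle and hand in.

Emit:
{"api": "jog_arm", "payload": {
  "deltas": [
    [0,0,0,0,0,0,5],
    [0,0,0,0,0,0,5],
    [0,0,0,0,0,0,5]
  ]
}}

```text
time_s: 11.02
ee_pos: [0.5616, 0.0437, 0.2919]
tcp_rot: [1.94, 2.471, -0.001]
contact_force: [-0.7, -0.5, -0.1]
finger_gap: 0.0499
```

```bash
python3 -c "
from station import manip
print(manip.finish_job())"
```

```text
the job is handed in; nothing more can be done
None
```

The throttle-body stand is propped on its locked leg, and I handed the job in at about 11 s of the 37 s allowed. I gripped the lever's sleeve, led it along its arc to the stop, let go, and moved the arm clear.

- **Leg and deck:** the handle measured 94 mm high and 110 mm out from the folded pivot; the locked position should give 94 and 108.5 mm. That puts the leg at its stop. I did not measure the deck angle directly, but both pictures show the deck standing tilted on the leg.
- **Other stand:** the trumpet stand looks unchanged and still folded in the same pictures.
- **Forces:** the readings at the end of each move stayed at or below about 11 N while swinging the lever. The last reading, with the arm clear, was under 1 N.
- **Disagreements:** my first camera measurements of the folded stand came out 4 mm low at the handle and 7 mm low at the foot. I used the given heights instead, and the horizontal positions agreed to under 1 mm.

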